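Centre the dish carrier on the imaging stage

TASK

Lift the carrier with the pink dish out of its dock by its middle, keeping it level, set it down on the open front of the imaging stage with the tail outwards, and let go. Take it again by its tail, slide it in under the lamp, press it lightly against the red back stop for a moment (never shove it hard), and let go with it square, against the back stop and midway between the side stops. Leave the green carrier, the small vial and the white bottle alone.

Things in the scene. Friction and masses are not known exactly. Their poses are not given: they have to be found in the camera images.
- pink_mid (a point): Centre, half-way up, of the white frame of the carrier to be moved (pink dish and tail). Frame 130 (x) x 58 (y) x 24 mm high; underside 12 mm below this point; dish inside stands 1 mm over the rim. x points from tail to nose (flat front face 65 mm ahead), z up. About 0.11 to 0.24 kg, centre of mass about 12 mm towards the tail. Here it is gripped across its 58 mm width.
- pink_tail (a point): Grip point on the pink carrier's tail, half-way up: a bar 20 mm wide (y), 24 mm high, its underside level with the frame's, running from 65 to 125 mm behind the frame's centre; this point is 105 mm behind it. Same axes as the carrier.
- pink: The whole pink carrier; origin at the centre of the frame's underside, axes as above.
- green: The other carrier, same shape, with green dish and tail, in the other dock; origin as pink. Leave it alone.
- dock_a_seat (a point): Blue dock holding the pink carrier, left or right of the stage: centre of its seat, 32 mm above the bench, under the frame's centre; x from tail to nose. Pedestal 38 mm wide, so the frame overhangs 10 mm each side; base plate 24 mm below the seat. Two cheeks stand 7 mm beside the tail, 72 mm above the bench; a wall 44 mm above the bench stands 5 mm past the nose. Lift straight up 50 mm.
- stage: Fixed grey imaging stage; origin on the bench right below the home position, x the way the carrier slides in (away from the robot), z up. Plate 150 mm wide (y), its top 30 mm above the bench, from x -190 (front edge; open and flat from -190 to -75) to x +90. It does not move.
- home (a point): Point on the plate's top under the lamp, midway between the two dark side stops: the centre of the carrier's underside belongs here. Axes as the stage. Side stops 14 mm high over the plate, inner faces at y +-37 mm for x -50 to 50 (8 mm of play each side of a centred carrier), with mouths flaring outwards from x -50 to -75.
- lamp (a point): Centre of the underside of the fixed white lamp head over home: 75 mm above the plate, 52 mm across, 55 mm tall; its arm runs to a pillar 22 mm thick, at x 75, y -62 mm from home, up to 160 mm above the bench.
- back_stop: Red back stop fixed on the stage, rigid, 50 mm wide, 16 mm high over the plate; origin same as stage. Its face lies 65 mm beyond home (stage x), so a nose that touches it puts the carrier's centre exactly over home.
- vial: Small white jar with blue cap, 36 mm across, 75 mm high, origin at its foot. Leave it standing where it is.
- reagent: White bottle 72 mm across, 150 mm high, origin at its foot. Leave it standing where it is.
Things that resemble listed ones, but are neither listed nor needed, are in the scene too. Leave any orange look-alike of the pink alone.

How it is judged:
On the way, in this order (a step that is already met when the one before it is completed fails the run):
1. the pink carrier is out of its dock, set down level and let go, not yet under the lamp (horizontal distance between pink_mid and dock_a_seat above 0.1 m and height (world z) of pink_mid below 0.055 m and horizontal distance between pink_mid and home above 0.05 m and contact force between pink and the fingers below 0.1 N and linear speed of pink below 0.02 m/s and angle between pink_mid's own z axis and vertical below 0.06 rad), for 0.2 s.
2. it is taken again by its tail (contact force between pink and the fingers above 1 N and distance between the grasp point and pink_tail below 0.045 m), for 0.1 s.
3. it is pressed against the red back stop with more than 2 N, under the lamp (contact force between pink and back_stop above 2 N and horizontal distance between pink_mid and home below 0.015 m), for 0.2 s.
At the end, for the whole second after the job is handed in: The pink carrier lies flat on the stage plate under the lamp, nose within 2.5 mm of touching the back stop, centred between the side stops within 2.5 mm, square within 2 degrees, at rest and released (x of pink_mid in the frame of home between -0.0025 and 0.0025 m and y of pink_mid in the frame of home between -0.0025 and 0.0025 m and angle between the x axis of pink_mid and the x axis of home, either way round below 0.035 rad and z of pink_mid in the frame of home between 0.009 and 0.0145 m and contact force between pink and the fingers below 0.1 N and linear speed of pink below 0.02 m/s and angle between pink_mid's own z axis and vertical below 0.06 rad).
It fails at once if the carrier is shoved against the back stop with more than 30 N (contact force between pink and back_stop above 30 N).
It fails at once if the pink carrier is tipped by more than 20 degrees (angle between pink_mid's own z axis and vertical above 0.35 rad).
It fails at once if the green carrier is moved by more than 10 mm (distance of green from where it was at the start of the episode above 0.01 m).
It fails at once if the vial is moved by more than 30 mm (distance of vial from where it was at the start of the episode above 0.03 m).
It fails at once if the white bottle is moved by more than 30 mm (distance of reagent from where it was at the start of the episode above 0.03 m).
It also fails if it takes over 58 s, if anything falls off the work surface, if the arm or the gripper's body presses on something with over 40 N, if the wrist force passes 120 N, or if a joint passes its speed limit or range.

ROBOT

A 6-joint arm with a two-finger parallel gripper is mounted at the origin on the work surface. World frame = base frame: x ahead of the robot, y to its left, z up, the work surface at z = 0. Lengths are in m, angles in rad, forces in N, time in s.
With the tool pointing down it reaches from about 0.35 to 0.775 m from the base axis. Payload 7.3 kg.
Tool frame: the origin (TCP) lies between the finger pads; the fingertips stand robot.tcp_to_tips ahead of it and the grasp point (between the pads) lies 2 mm behind it (robot.tcp_to_tips is the distance from the TCP to the fingertips, in m); y points along the fingers, x is the direction in which the jaws open and shut, and the axes are right-handed (so a half turn about y gives the same grasp; the last joint's range is limited). The gripper opens to 92 mm and grips with 3 to 60 N. Pads are 19 mm wide; open, the fingers measure 130 mm over their backs; the gripper's body (75 mm by 190 mm) begins 47 mm behind the grasp point.
Start: joints at [1.082, 0.342, 1.524, -0, 1.275, -0.146], TCP at [0.176, 0.494, 0.244] pointing down, gripper open.
Joint ranges: [-2.53, 2.53], [-0.77, 2.02], [0.04, 2.7], [-1, 4.14], [0.28, 2.66], [-3.11, 3.11]. Speed limits (rad/s): [2.57, 2.57, 3.14, 3.14, 3.14, 3.14].

INTERFACE

Orientations are given as [roll, pitch, yaw] about the fixed x, y, z axes, in that order (R = Rz(yaw) Ry(pitch) Rx(roll)).
In Python, from cell import status, read_camera, get_calibration, robot gives the robot as it stands.
- The arm moves only by the shell command python3 -m creep 'ROWS' [FORCE]. ROWS is JSON, a list of rows, each an object of numbers: "dx", "dy", "dz": the shift along the tool's x, y, z in m; "rx", "ry", "rz": the turn, a rotation vector about the tool's x, y, z in rad; "gripper": the opening, from 0 (shut) to 1 (fully open). A call has 1 to 20 rows; each row is the pose to reach, as a shift and turn from the pose commanded when the call began, along the tool's axes at that moment; what a row does not reach only later rows make up. A row lasts 1/8 s, in which the tool goes at most 62.5 mm and 10.7 degrees, less where a joint would pass 70% of its speed; a pose out of reach is approached as far as the arm can. A call with a gripper value outside its range is refused whole. The fingers move at their own pace and stop on an object; FORCE is the grip in N (left out, the last holds). Time passes only in rows, so rows that repeat a pose let the fingers close. It gives the time, the measured TCP pose, the force and the opening at its end, in the units of the state.
- status.observe(): the state, without advancing time (a new reading comes with each control period).
- read_camera(name): name is "side" or "top" or "wrist"; returns (picture, depth): 480x640x3 uint8, red, green, blue; 480x640 float32, m along the optical axis (not along the pixel's ray), 0 where there is no reading.
- get_calibration(name): a dict with "fx", "fy", "cx", "cy" (pixels), "xyz" and "rotation" of the camera in the world; the wrist camera has in their place "mount" (4x4, takes a point from camera to tool coordinates, whose origin is the TCP and whose axes are the tool frame's). Camera axes: x right, y down, z forward; pixel columns grow to the right and rows downward; lengths in m; the calibration is good to about 2 mm. A picture is of the moment at which its call begins: read the wrist's pose just before it. get_calibration takes no time and is no camera call.
- robot.hand_in(): hands the job in, once; it reports no verdict.
The state is a dict: "time": time; "qpos": joint angles; "qvel": joint speeds; "joint_efforts": joint torques, N m; "tool_pos": TCP position; "tool_rot": TCP orientation; "contact_force": force on the tool from outside, world axes, zero at the start; "torque": the same for the moment, N m; "opening": finger opening in m.
Only numpy, scipy, OpenCV 4.12 (cv2) and the standard library are available. Lean on these libraries where they do the work, as an engineer would, in place of code of your own. Each camera call takes 0.05 s, during which the arm holds its last target.

## Working session

There is one attempt and no reset: what is moved stays moved. The work goes in short steps, Python scripts to look and compute and a shell command to move; the robot and the scene stay as the last step left them, time stands still between calls to the robot, and variables do not carry over. Pictures are saved under pics/ and viewed, and the job is handed in when it is done.

```bash
ls; mkdir -p pics; python3 - <<'E'
from cell import status, read_camera, get_calibration, robot
import cv2,numpy as np
print(status.observe()); print(robot.tcp_to_tips)
for n in ("top","side","wrist"):
    p,d=read_camera(n); cv2.imwrite(f"pics/{n}0.png",p[:,:,::-1]); np.savez(f"{n}0.npz",p=p,d=d); print(n,get_calibration(n))
E
```

```text
pics
{'time': 0.0, 'qpos': array([ 1.08198325e+00,  3.42689063e-01,  1.52504774e+00,  5.66418358e-06,
        1.27533941e+00, -1.45997041e-01]), 'qvel': array([ 0.00060346, -0.00036892,  0.00046674,  0.00176227, -0.00119219,
        0.00030408]), 'joint_efforts': array([-1.14004513e-03, -4.31237090e+01, -2.44225144e+01,  7.17837154e-02,
        5.57622034e-02, -8.90174761e-05]), 'tool_pos': array([0.17627031, 0.49412223, 0.24305167]), 'tool_rot': array([-1.57057514e+00,  1.46699122e-03,  1.22797880e+00]), 'contact_force': array([-0.81188701,  1.04468721, -0.28959562]), 'torque': array([ 0.03920458,  0.06719257, -0.03997528]), 'opening': 0.09173219210177251}
0.017
top {'fx': 434.6001727294063, 'fy': 434.6001727294063, 'cx': 320.69827024998693, 'cy': 239.76996608014613, 'xyz': array([0.41284629, 0.00182468, 1.08112701]), 'rotation': array([-3.05201746, -0.00718618, -1.58247856])}
side {'fx': 576.4151191613121, 'fy': 576.4151191613121, 'cx': 313.1123731290309, 'cy': 240.36371534733505, 'xyz': array([ 0.28448808, -1.04243896,  0.79408245]), 'rotation': array([-2.14581743e+00, -6.14088847e-04, -1.99039160e-01])}
wrist {'fx': 398.2158956975272, 'fy': 398.2158956975272, 'cx': 317.60921201524263, 'cy': 242.66786898426236, 'mount': array([[ 9.99999784e-01, -6.55410552e-04,  4.90111205e-05,
         2.25831932e-04],
       [-2.08401170e-04, -2.45479195e-01,  9.69401837e-01,
        -1.41674046e-01],
       [-6.23324983e-04, -9.69401638e-01, -2.45479279e-01,
         6.65789316e-02],
       [ 0.00000000e+00,  0.00000000e+00,  0.00000000e+00,
         1.00000000e+00]])}
```

View pics/top0.png

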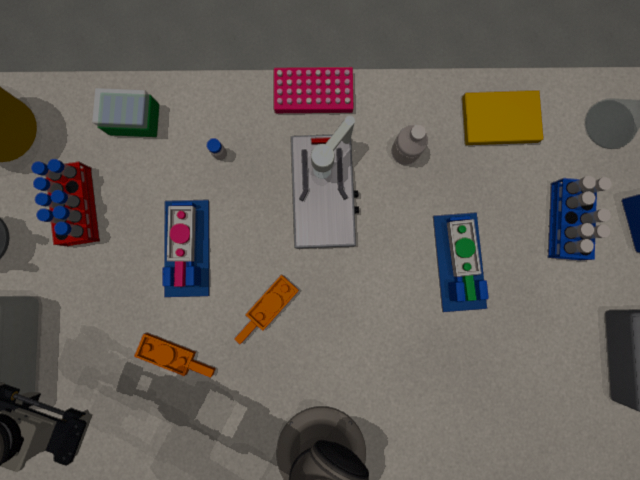

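View pics/side0.png

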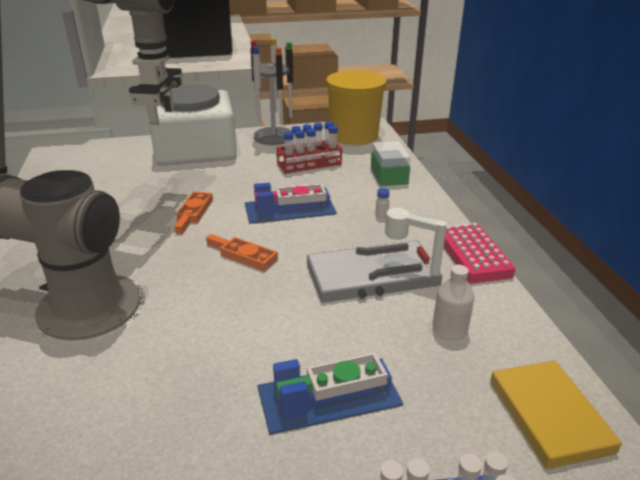

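View pics/wrist0.png

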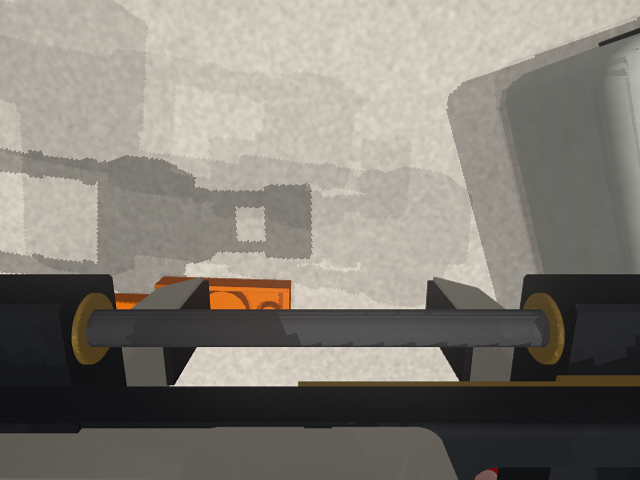

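```bash
cat > h.py <<'E'
import numpy as np, cv2
from scipy.spatial.transform import Rotation as R
from cell import get_calibration, status, read_camera, robot
def cam(name,st=None):
    c=get_calibration(name); K=(c['fx'],c['fy'],c['cx'],c['cy'])
    if 'mount' in c:
        T=np.eye(4);T[:3,:3]=R.from_euler('xyz',st['tool_rot']).as_matrix();T[:3,3]=st['tool_pos'];T=T@np.array(c['mount']); return K,T[:3,:3],T[:3,3]
    return K,R.from_euler('xyz',c['rotation']).as_matrix(),np.array(c['xyz'])
def cloud(d,K,Rm,t):
    v,u=np.mgrid[:d.shape[0],:d.shape[1]]
    P=np.stack([(u-K[2])/K[0]*d,(v-K[3])/K[1]*d,d],-1)
    W=P@Rm.T+t; W[d<=0]=np.nan; return W
def pix(uv,z,K,Rm,t):
    uv=np.atleast_2d(uv).astype(float)
    r=np.stack([(uv[:,0]-K[2])/K[0],(uv[:,1]-K[3])/K[1],np.ones(len(uv))],-1)@Rm.T
    return t+r*((z-t[2])/r[:,2])[:,None]
def proj(X,K,Rm,t):
    p=(np.atleast_2d(X)-t)@Rm; return np.stack([K[0]*p[:,0]/p[:,2]+K[2],K[1]*p[:,1]/p[:,2]+K[3]],-1)
E
python3 - <<'E'
from h import *
f=np.load('top0.npz');p,d=f['p'],f['d'];C=cam('top');W=cloud(d,*C)
for n,u,v in [('pinkdish',181,233),('frame rim',172,250),('pinktail',180,272),('dockbase',205,240),('plate',320,220),('plate front',320,240),('lamp',322,158),('bench',400,280),('vial',215,146),('green',464,248),('bottle',417,133)]:
    print(n,W[v,u].round(4))
a=p[110:260,280:370];b=p[190:305,150:220]
cv2.imwrite('pics/a.png',cv2.resize(a,None,fx=6,fy=4*1,interpolation=2)[:,:,::-1] if 0 else cv2.resize(a,None,fx=4,fy=4,interpolation=2)[:,:,::-1])
cv2.imwrite('pics/b.png',cv2.resize(b,None,fx=5,fy=5,interpolation=2)[:,:,::-1])
E
```

```text
pinkdish [0.5245 0.3236 0.0564]
frame rim [0.4858 0.3503 0.0378]
pinktail [0.4325 0.3241 0.0574]
dockbase [0.512  0.2801 0.0048]
plate [ 0.5556 -0.0057  0.03  ]
plate front [ 0.5064 -0.0051  0.033 ]
lamp [ 0.6733 -0.0107  0.1597]
bench [ 4.075e-01 -2.025e-01  4.000e-04]
vial [0.7291 0.2414 0.0736]
green [ 0.4815 -0.346   0.0559]
bottle [ 0.7311 -0.2214  0.1476]
```

View pics/a.png

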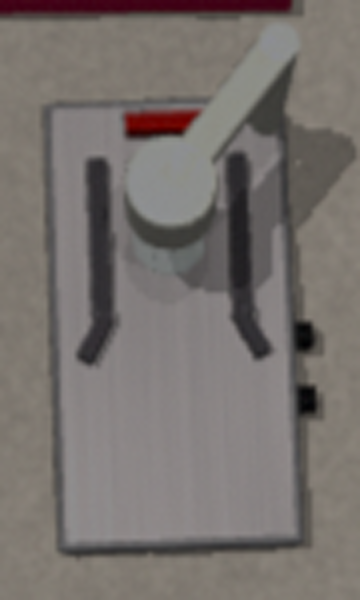

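View pics/b.png

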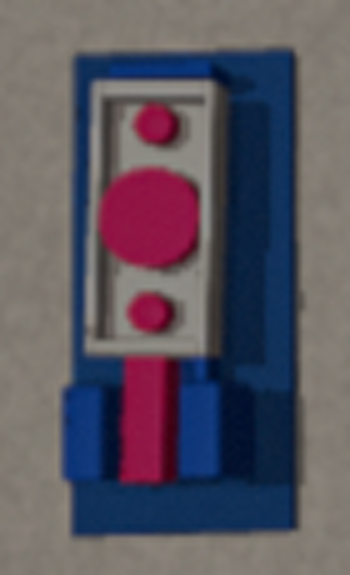

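```bash
python3 - <<'E'
from h import *
f=np.load('top0.npz');p,d=f['p'],f['d'];C=cam('top');W=cloud(d,*C)
g=p.astype(int)
hsv=cv2.cvtColor(p,cv2.COLOR_RGB2HSV)
# pink
m=((hsv[...,0]>160)&(hsv[...,1]>130)&(hsv[...,2]>60)).astype(np.uint8)
m[:190]=0;m[305:]=0;m[:,:150]=0;m[:,220:]=0
n,l,s,c=cv2.connectedComponentsWithStats(m)
for i in range(1,n):
    if s[i,4]>8: print('pink',s[i],c[i],pix(c[i],0.056,*C)[0].round(4))
def line(v,u0,u1,ch=None):
    pass
gray=cv2.cvtColor(p,cv2.COLOR_RGB2GRAY).astype(float)
np.set_printoptions(linewidth=250)
for v in (150,160,165,175,180,220,235): print(v,gray[v,288:362].astype(int))
for v in (215,230,245): print(v,gray[v,160:200].astype(int))
print((W[[150,175,220],288:362,2]*1000).round())
E
```

```text
pink [177 211   9   8  55] [180.94545455 214.54545455] [0.5686 0.3246 0.056 ]
pink [170 224  20  20 329] [179.58966565 233.21580547] [0.5241 0.3271 0.056 ]
pink [176 249   9   7  52] [179.69230769 252.11538462] [0.4793 0.326  0.056 ]
pink [174 261  11  26 272] [179.08823529 273.67279412] [0.4286 0.3266 0.056 ]
150 [121 124 113  91  91 123 132 132 130 128 129 131 128 101  67  56  51  51  79 121 132 133 128 118 127 139 142 141 142 142 142 142 142 141 142 142 143 141 141 141 142 142 142 141 136  98 114 120  83  49  43  43  45  65  95 116 119 119 121 127 128 102
  70  62  83  91 109  96  90  91  91  91  89  90]
160 [124 123 122  94  88 104 127 133 132 130 130 132 128 100  64  50  47  48  51  78 113 120 115  84 104 135 143 144 143 142 142 142 143 141 142 142 142 143 143 142 142 141 142 142 129  89 110 121  95  62  41  34  32  42  87  95  94  94  93  94  94  94
  74  62  83  90  91  90  89  89  88  91 112 123]
165 [123 126 123  89  83 102 128 133 131 131 129 130 131 121  75  49  48  45  47  77 113 119 117 110  80  67  65  66  80  97 118 132 139 141 141 141 141 139 127 118  93  70  63  61  
[... 2256 characters left out ...]
.  32.  34.  30.  30.  43.  42.  45.  43.  43.  29.  30.  28.  30.  28.  30.  30.  32.  31.  32.  30.  29.  27.  32.  33.  28.  33.  34.  28.  27.  31.  31.  34.  31.  29.  33.  31.  30.  31.  31.
   36.  46.  44.  44.  45.  44.  30.  34.  34.  30.  29.  30.  30.  29.  31.  29.  -1.   2.   3.   3.   1.   5.   3.  -1.  -1.]
 [ -1.  -0.  -1.  -4.  -1.  26.  30.  30.  30.  30.  30.  30.  31.  33.  28.  33.  35.  31.  33.  29.  26.  30.  33.  30.  32.  34.  33.  31.  29.  31.  30.  29.  30.  29.  32.  32.  30.  30.  26.  29.  31.  31.  31.  31.  31.  31.  29.  32.  32.
   30.  29.  32.  30.  31.  26.  31.  35.  30.  29.  30.  29.  30.  31.  27.  33.  28.  30.   5.   5.  -3.   1.   1.  -1.  -1.]]
```

```bash
python3 - <<'E'
from h import *
f=np.load('top0.npz');p,d=f['p'],f['d'];C=cam('top');W=cloud(d,*C);Z=W[...,2]
gray=cv2.cvtColor(p,cv2.COLOR_RGB2GRAY).astype(float)
def fit(pts,z):
    X=pix(np.array(pts),z,*C)
    o=np.ones(len(X),bool)
    for _ in range(6):
        k=np.polyfit(X[o,0],X[o,1],1);r=X[:,1]-np.polyval(k,X[:,0]);o=abs(r)<max(2*r[o].std(),.0005)
    print(k.round(4),'rms',r[o].std().round(5),o.sum(),'y at .57,.68',np.polyval(k,[.57,.68]).round(4)); return k
def cross(row,lo,hi,thr,rise):
    for u in range(lo,hi):
        a,b=row[u],row[u+1]
        if (rise and a<thr<=b) or (not rise and a>=thr>b): return u+(thr-a)/(b-a)
L=[];Rr=[]
for v in range(142,243):
    r=Z[v]
    us=[u for u in range(282,300) if r[u]>.015]; L.append((us[0]-.5,v))
    us=[u for u in range(340,364) if r[u]>.015]; Rr.append((us[-1]+.5,v))
print('plate L,R');a=fit(L,.03);b=fit(Rr,.03)
# stops: depth edges z>37
sl=[];sr=[]; 
for v in range(150,190):
    c=cross(gray[v],303,315,85,True); 
    if c: sl.append((c,v))
for v in range(150,190):
    c=cross(gray[v],333,341,75,False)
    if c: sr.append((c,v))
print('stops');fit(sl,.044);fit(sr,.044)
# front edge
F=[]
for u in range(300,350):
    vs=[v for v in range(235,256) if Z[v,u]>.015]; F.append((u,vs[-1]+.5))
X=pix(F,.03,*C); k=np.polyfit(X[:,1],X[:,0],1);print('front',k, 'x at 0',k[1])
# back edge
F=[]
for u in range(296,312):
    vs=[v for v in range(125,145) if Z[v,u]>.015]; F.append((u,vs[0]-.5))
X=pix(F,.03,*C); print('back',X[:,0].round(4),X[:,1].mean())
# red
hsv=cv2.cvtColor(p,cv2.COLOR_RGB2HSV)
print(p[134:148,316])
print(p[134:148,320])
E
```

```text
plate L,R
[0.0274 0.045 ] rms 0.00067 100 y at .57,.68 [0.0606 0.0636]
[ 0.0267 -0.1043] rms 0.0007 87 y at .57,.68 [-0.0891 -0.0861]
stops
[0.025  0.0066] rms 0.00027 35 y at .57,.68 [0.0208 0.0236]
[-0.     -0.0472] rms 0.00026 31 y at .57,.68 [-0.0472 -0.0472]
front [-0.02754357  0.48975079] x at 0 0.48975079455850157
back [0.7675 0.7675 0.77   0.77   0.77   0.77   0.7699 0.7699 0.7699 0.7699
 0.7699 0.7698 0.7698 0.7698 0.7698 0.7697] 0.032784884417471044
[[110 105  98]
 [ 93  91  90]
 [109 107 108]
 [108  85  85]
 [105  40  40]
 [107  10   9]
 [108   4   4]
 [111   6   3]
 [ 75   4   2]
 [ 46  12   9]
 [ 72  62  61]
 [123 120 118]
 [139 139 136]
 [141 142 139]]
[[113 108 103]
 [ 96  95  94]
 [113 109 110]
 [117  88  87]
 [108  40  39]
 [105   8   4]
 [107   3   1]
 [109   3   0]
 [ 69   0   0]
 [ 52  35  33]
 [118 120 113]
 [140 141 137]
 [143 144 141]
 [140 142 139]]
```

```bash
python3 - <<'E'
from h import *
f=np.load('top0.npz');p,d=f['p'],f['d'];C=cam('top');W=cloud(d,*C);Z=W[...,2]
gray=cv2.cvtColor(p,cv2.COLOR_RGB2GRAY).astype(float)
def cross(row,lo,hi,thr,rise):
    for u in range(lo,hi):
        a,b=row[u],row[u+1]
        if (rise and a<thr<=b) or (not rise and a>=thr>b): return u+(thr-a)/(b-a)
def fit(pts):
    X=pix(np.array(pts),.056,*C);o=np.ones(len(X),bool)
    for _ in range(6):
        k=np.polyfit(X[o,0],X[o,1],1);r=X[:,1]-np.polyval(k,X[:,0]);o=abs(r)<max(2*r[o].std(),.0004)
    print(k.round(4),r[o].std().round(5),o.sum(),'y at .524',np.polyval(k,.524).round(4))
L=[];Rr=[]
for v in range(212,256):
    c=cross(gray[v],162,172,95,True)
    if c:L.append((c,v))
    c=cross(gray[v],189,196,100,False)
    if c:Rr.append((c,v))
fit(L);fit(Rr)
sat=p[...,0].astype(float)-p[...,2]
L=[];Rr=[];rd=p[...,0].astype(float)
for v in range(263,285):
    c=cross(rd[v],170,178,80,True)
    if c:L.append((c,v))
    c=cross(rd[v],180,190,70,False)
    if c:Rr.append((c,v))
fit(L);fit(Rr)
for u in (170,174,178,182,186): 
    print(u,gray[203:212,u].astype(int), gray[254:266,u].astype(int))
E
```

```text
[-0.0142  0.3639] 0.00026 42 y at .524 0.3565
[-0.0121  0.3053] 0.00039 44 y at .524 0.299
[-0.0103  0.3427] 0.00016 18 y at .524 0.3373
[-0.032   0.3303] 0.00025 22 y at .524 0.3136
170 [ 40  40  54 114 129 127 101  87  86] [ 57  57  57  68 123 137 108  67  45  45  46  42]
174 [ 43  47  52 123 140 138  92  82  98] [140 140 139 124 133 139 115  70  48  49  51  49]
178 [ 45  46  49 122 140 139  92  82  98] [ 59  68 108 118 134 138 111  81  64  64  64  65]
182 [ 47  47  49 122 140 139  92  72  66] [ 40  37  69 114 135 138 112  80  57  53  54  53]
186 [ 45  46  47 122 140 139  91  85 126] [104 124 136 129 135 138 118  69  38  35  37  36]
```

```bash
python3 -m creep '[{"dx":-0.005,"dz":-0.047,"dy":0.01,"ry":-0.04,"gripper":1},{"dx":-0.011,"dz":-0.094,"dy":0.025,"ry":-0.08,"gripper":1},{"dx":-0.016,"dz":-0.141,"dy":0.04,"ry":-0.12,"gripper":1},{"dx":-0.021,"dz":-0.188,"dy":0.055,"ry":-0.16,"gripper":1},{"dx":-0.026,"dz":-0.235,"dy":0.07,"ry":-0.21,"gripper":1},{"dx":-0.032,"dz":-0.282,"dy":0.085,"ry":-0.25,"gripper":1},{"dx":-0.037,"dz":-0.329,"dy":0.1,"ry":-0.29,"gripper":1},{"dx":-0.0423,"dz":-0.3757,"dy":0.103,"ry":-0.33,"gripper":1},{"dx":-0.0423,"dz":-0.3757,"dy":0.103,"ry":-0.33,"gripper":1},{"dx":-0.0423,"dz":-0.3757,"dy":0.103,"ry":-0.33,"gripper":1}]' 25
python3 - <<'E'
from h import *
st=status.observe();print(st['time'],st['tool_pos'],st['tool_rot'])
for n in('wrist','top'):
    p,d=read_camera(n);cv2.imwrite(f'pics/{n}1.png',p[:,:,::-1])
E
```

```text
0.15 [0.17630405 0.49421013 0.24319849] [-1.57066056e+00  1.15834526e-03  1.22803660e+00]invalid input at $[0]: expected keys dx, dy, dz, rx, ry, rz, gripper
```

View pics/wrist1.png

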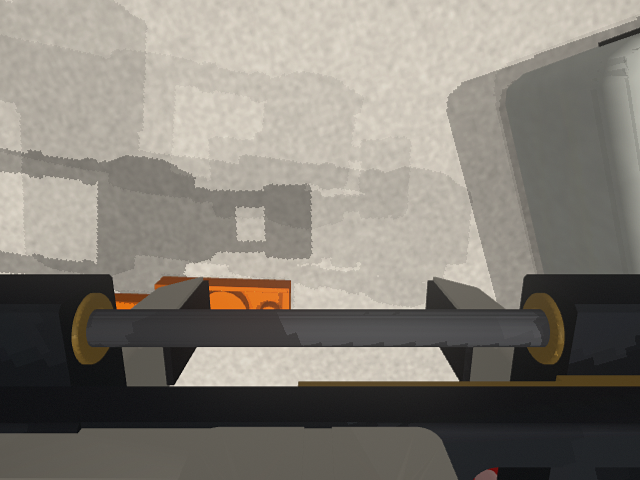

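View pics/top1.png

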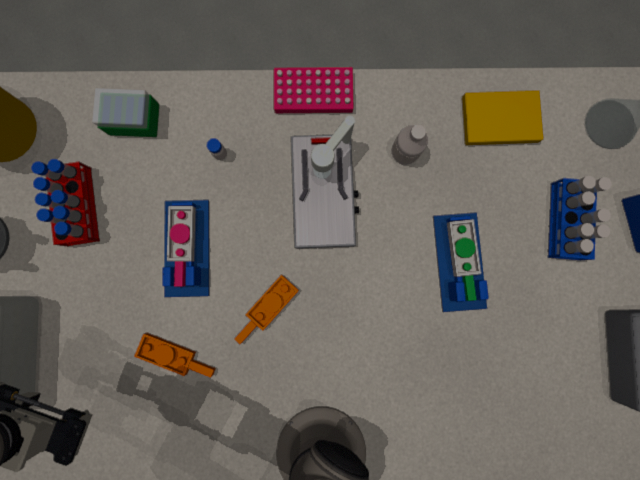

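The call was refused because every row needs all seven keys, so the arm hasn't moved and the pictures are unchanged. I'll resend it with full rows.

```bash
python3 -m creep '[{"dx":-0.01,"dy":0.02,"dz":-0.05,"rx":0,"ry":-0.05,"rz":0,"gripper":1},{"dx":-0.016,"dy":0.04,"dz":-0.1,"rx":0,"ry":-0.1,"rz":0,"gripper":1},{"dx":-0.021,"dy":0.055,"dz":-0.15,"rx":0,"ry":-0.15,"rz":0,"gripper":1},{"dx":-0.026,"dy":0.07,"dz":-0.2,"rx":0,"ry":-0.2,"rz":0,"gripper":1},{"dx":-0.031,"dy":0.08,"dz":-0.25,"rx":0,"ry":-0.25,"rz":0,"gripper":1},{"dx":-0.036,"dy":0.09,"dz":-0.3,"rx":0,"ry":-0.29,"rz":0,"gripper":1},{"dx":-0.04,"dy":0.1,"dz":-0.345,"rx":0,"ry":-0.32,"rz":0,"gripper":1},{"dx":-0.0423,"dy":0.103,"dz":-0.3757,"rx":0,"ry":-0.33,"rz":0,"gripper":1},{"dx":-0.0423,"dy":0.103,"dz":-0.3757,"rx":0,"ry":-0.33,"rz":0,"gripper":1},{"dx":-0.0423,"dy":0.103,"dz":-0.3757,"rx":0,"ry":-0.33,"rz":0,"gripper":1}]' 25
python3 - <<'E'
from h import *
st=status.observe();print(st['time'],st['tool_pos'],st['tool_rot'])
for n in('wrist','top'):
    p,d=read_camera(n);cv2.imwrite(f'pics/{n}2.png',p[:,:,::-1])
E
```

```text
time: 1.5
tool_pos: [0.5154, 0.3285, 0.1405]
tool_rot: [-1.57, 0.0, 1.558]
contact_force: [-0.4, -0.5, -0.5]
opening: 0.0919
1.5 [0.5153592  0.32854961 0.14052457] [-1.56982451e+00  3.57191392e-05  1.55785398e+00]
```

View pics/wrist2.png

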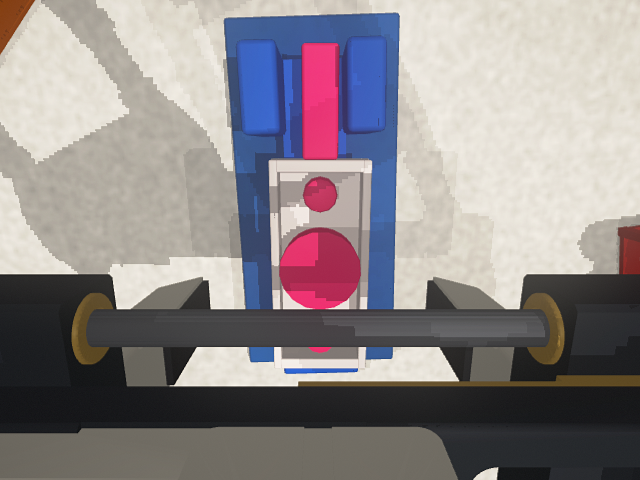

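View pics/top2.png

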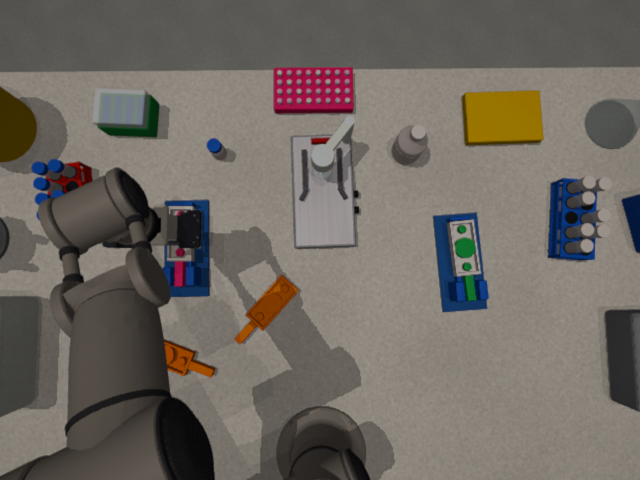

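```bash
python3 - <<'E'
from h import *
f=np.load('top0.npz');W=cloud(f['d'],*cam('top'))
print('rack max z, pos', np.nanmax(W[155:245,35:100,2]), W[165,58],W[200,42],W[170,40])
st=status.observe();K,Rm,t=cam('wrist',st)
p,d=read_camera('wrist');X=cloud(d,K,Rm,t)
for n,u,v in[('rimL',273,260),('rimR',366,260),('tail',320,100),('tail end',320,46),('dish',320,265)]:
    print(n,X[v,u].round(4))
print(pix([[269,180],[372,180],[302,60],[338,60],[303,150],[338,150]],.056,K,Rm,t).round(4))
d2=read_camera('top')[1];Wt=cloud(d2,*cam('top'));print('arm z', Wt[200,100],Wt[215,60],Wt[260,70],Wt[185,125],Wt[225,185])
E
```

```text
rack max z, pos 0.12649603457777803 [0.67355326 0.58045868 0.12218669] [0.59491063 0.61389771 0.12004013] [0.66299091 0.62120596 0.12042492]
rimL [0.5161 0.3032 0.0569]
rimR [0.5168 0.3582 0.0568]
tail [0.427  0.3319 0.0576]
tail end [0.4001 0.3322 0.0557]
dish [0.5193 0.3309 0.0574]
[[0.4692 0.3027 0.056 ]
 [0.4699 0.3608 0.056 ]
 [0.4068 0.3227 0.056 ]
 [0.4071 0.3416 0.056 ]
 [0.4529 0.3222 0.056 ]
 [0.4532 0.3416 0.056 ]]
arm z [0.52512203 0.30207221 0.48406383] [0.50475111 0.35649812 0.48386959] [0.4427583  0.34402976 0.47725147] [0.54817893 0.27273078 0.47378274] [0.52153701 0.26196965 0.2284898 ]
```

```bash
python3 -m creep '[{"dx":0.0015,"dy":0.03,"dz":0,"rx":0,"ry":0,"rz":0,"gripper":1},{"dx":0.0015,"dy":0.06,"dz":0,"rx":0,"ry":0,"rz":0,"gripper":1},{"dx":0.0015,"dy":0.08,"dz":0,"rx":0,"ry":0,"rz":0,"gripper":1},{"dx":0.0015,"dy":0.0885,"dz":0,"rx":0,"ry":0,"rz":0,"gripper":1},{"dx":0.0015,"dy":0.0885,"dz":0,"rx":0,"ry":0,"rz":0,"gripper":1},{"dx":0.0015,"dy":0.0885,"dz":0,"rx":0,"ry":0,"rz":0,"gripper":0.72},{"dx":0.0015,"dy":0.0885,"dz":0,"rx":0,"ry":0,"rz":0,"gripper":0.72},{"dx":0.0015,"dy":0.0885,"dz":0,"rx":0,"ry":0,"rz":0,"gripper":0.4},{"dx":0.0015,"dy":0.0885,"dz":0,"rx":0,"ry":0,"rz":0,"gripper":0.4},{"dx":0.0015,"dy":0.0885,"dz":0,"rx":0,"ry":0,"rz":0,"gripper":0.4},{"dx":0.0015,"dy":0.0885,"dz":0,"rx":0,"ry":0,"rz":0,"gripper":0.4}]' 25
python3 - <<'E'
from h import *
st=status.observe();print(st['time'],st['tool_pos'],st['tool_rot'],st['contact_force'],st['opening'])
p,d=read_camera('wrist');cv2.imwrite('pics/wrist3.png',p[:,:,::-1])
E
```

```text
time: 3.08
tool_pos: [0.5162, 0.3299, 0.0525]
tool_rot: [-1.571, -0.0, 1.558]
contact_force: [-0.6, -1.2, 2.2]
opening: 0.0576
3.075 [0.516178   0.32990494 0.0524887 ] [-1.57109525e+00 -1.80907477e-04  1.55803094e+00] [-0.64589081 -1.16639249  2.19769332] 0.05763879005211431
```

View pics/wrist3.png

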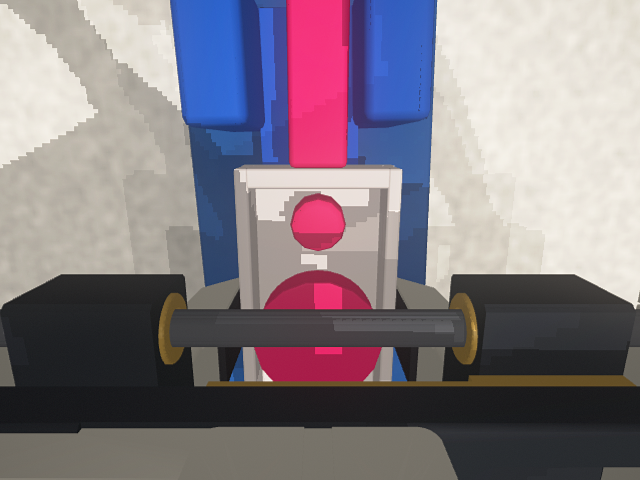

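Frame gripped at 57.6 mm opening, centred between the fingers (columns 235–402). Lifting straight up.

```bash
python3 -m creep '[{"dx":0,"dy":-0.01,"dz":0,"rx":0,"ry":0,"rz":0,"gripper":0.4},{"dx":0,"dy":-0.025,"dz":0,"rx":0,"ry":0,"rz":0,"gripper":0.4},{"dx":0,"dy":-0.045,"dz":0,"rx":0,"ry":0,"rz":0,"gripper":0.4},{"dx":0,"dy":-0.065,"dz":0,"rx":0,"ry":0,"rz":0,"gripper":0.4},{"dx":0,"dy":-0.08,"dz":0,"rx":0,"ry":0,"rz":0,"gripper":0.4},{"dx":0,"dy":-0.08,"dz":0,"rx":0,"ry":0,"rz":0,"gripper":0.4},{"dx":0,"dy":-0.08,"dz":0,"rx":0,"ry":0,"rz":0,"gripper":0.4}]' 25
python3 - <<'E'
from h import *
st=status.observe();print(st['time'],st['tool_pos'],st['tool_rot'],st['contact_force'],st['opening'])
p,d=read_camera('wrist');cv2.imwrite('pics/wrist4.png',p[:,:,::-1])
K,Rm,t=cam('wrist',st);X=cloud(d,K,Rm,t)
for n,u,v in[('rimback L',243,190),('rimR',392,190),('tail',320,60),('tail',320,140),('dish',290,350),('tail end',320,8)]:
    print(n,np.nanmedian(X[v-2:v+3,u-2:u+3].reshape(-1,3),0).round(4))
E
```

```text
time: 4.0
tool_pos: [0.5157, 0.3297, 0.1317]
tool_rot: [-1.57, 0.0, 1.558]
contact_force: [1.1, 0.1, -3.2]
opening: 0.0578
4.0 [0.51569815 0.32966942 0.13165106] [-1.56979564e+00  4.43224454e-04  1.55801866e+00] [ 1.082736    0.11272518 -3.15930857] 0.05775220393510775
rimback L [0.465  0.3052 0.1358]
rimR [0.4657 0.3565 0.1357]
tail [0.4239 0.3322 0.1358]
tail [0.4487 0.3319 0.1356]
dish [0.5257 0.3195 0.1369]
tail end [0.4092 0.3323 0.1358]
```

View pics/wrist4.png

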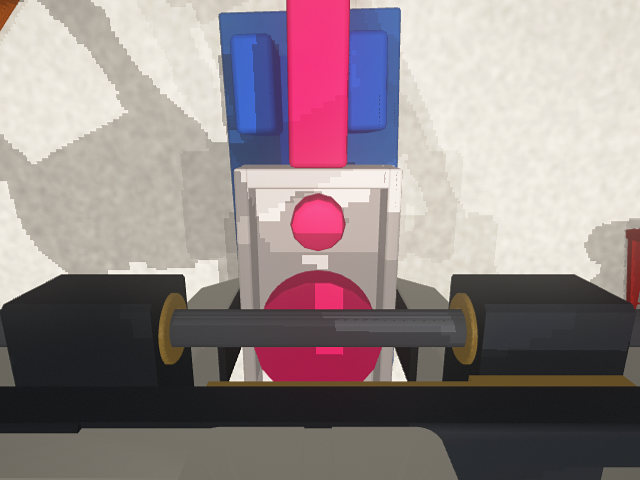

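```bash
python3 -m creep '[{"dx":-0.03,"dy":0,"dz":-0.003,"rx":0,"ry":0,"rz":0,"gripper":0.4},{"dx":-0.07,"dy":0,"dz":-0.006,"rx":0,"ry":-0.01,"rz":0,"gripper":0.4},{"dx":-0.115,"dy":0,"dz":-0.01,"rx":0,"ry":-0.02,"rz":0,"gripper":0.4},{"dx":-0.16,"dy":0,"dz":-0.014,"rx":0,"ry":-0.03,"rz":0,"gripper":0.4},{"dx":-0.205,"dy":0,"dz":-0.018,"rx":0,"ry":-0.04,"rz":0,"gripper":0.4},{"dx":-0.25,"dy":0,"dz":-0.02,"rx":0,"ry":-0.04,"rz":0,"gripper":0.4},{"dx":-0.295,"dy":0,"dz":-0.024,"rx":0,"ry":-0.04,"rz":0,"gripper":0.4},{"dx":-0.325,"dy":0,"dz":-0.0264,"rx":0,"ry":-0.04,"rz":0,"gripper":0.4},{"dx":-0.3437,"dy":0,"dz":-0.0264,"rx":0,"ry":-0.04,"rz":0,"gripper":0.4},{"dx":-0.3437,"dy":0,"dz":-0.0264,"rx":0,"ry":-0.04,"rz":0,"gripper":0.4},{"dx":-0.3437,"dy":0.03,"dz":-0.0264,"rx":0,"ry":-0.04,"rz":0,"gripper":0.4},{"dx":-0.3437,"dy":0.03,"dz":-0.0264,"rx":0,"ry":-0.04,"rz":0,"gripper":0.4},{"dx":-0.3437,"dy":0.03,"dz":-0.0264,"rx":0,"ry":-0.04,"rz":0,"gripper":0.4}]' 25
python3 - <<'E'
from h import *
st=status.observe();print(st['time'],st['tool_pos'],st['tool_rot'],st['contact_force'],st['opening'])
for n in('wrist','top','side'):
    p,d=read_camera(n);cv2.imwrite(f'pics/{n}5.png',p[:,:,::-1]);np.savez(f"{n}5.npz",p=p,d=d)
E
```

```text
time: 5.68
tool_pos: [0.5383, -0.0134, 0.1028]
tool_rot: [-1.571, -0.0, 1.599]
contact_force: [0.2, -0.3, -1.3]
opening: 0.0582
5.675 [ 0.53834989 -0.01335585  0.1027685 ] [-1.57113348e+00 -1.86932810e-04  1.59906000e+00] [ 0.21343027 -0.30699473 -1.34808212] 0.0581642993215411
```

View pics/wrist5.png

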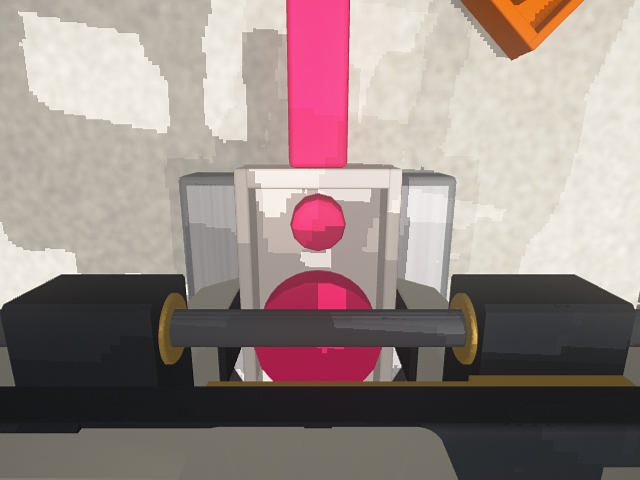

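View pics/top5.png

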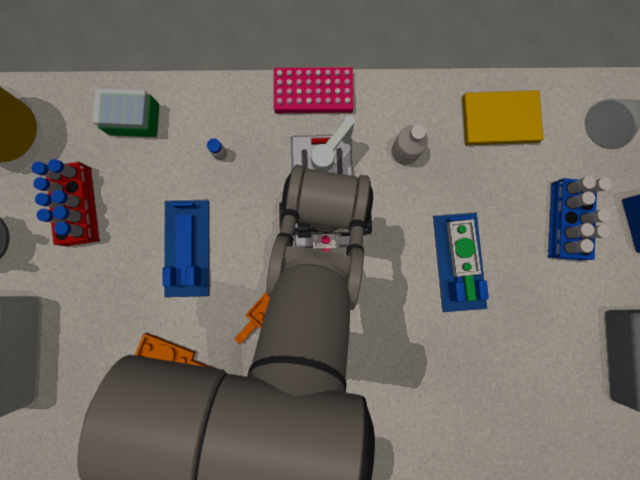

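View pics/side5.png

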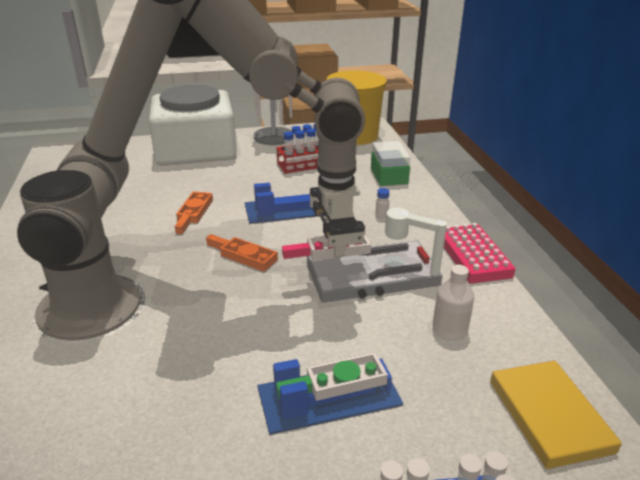

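```bash
cat > edges.py <<'E'
from h import *
def measure(name,st):
    f=np.load(name);p,d=f['p'],f['d'];K,Rm,t=cam('wrist',st);X=cloud(d,K,Rm,t)
    a=st['tool_rot'][2];ex=np.array([np.cos(a),np.sin(a),0]);ez=np.array([-np.sin(a),np.cos(a),0])
    Y=(X-st['tool_pos'])
    return p,d,X,Y@ex,Y@ez,(K,Rm,t,ex,ez)
E
python3 - <<'E'
from edges import *
st=status.observe()
p,d,X,lx,lz,(K,Rm,t,ex,ez)=measure('wrist5.npz',st)
Z=X[...,2]
def fit(name,rows,rng,lo,hi,side,z):
    pts=[]
    for v in rows:
        us=[u for u in range(*rng) if lo<Z[v,u]<hi]
        if us: pts.append(((us[0]-.5) if side=='l' else us[-1]+.5,v))
    P=pix(pts,z,K,Rm,t)-st['tool_pos'];a=P@ex;b=P@ez
    k=np.polyfit(b,a,1);r=a-np.polyval(k,b);o=abs(r)<.001;k=np.polyfit(b[o],a[o],1)
    print(name,'slope',k[0].round(4),'lateral at lz=.03',np.polyval(k,.03).round(4),o.sum(),len(o),b.min().round(3),b.max().round(3))
fit('plateL',range(190,270),(150,233),.018,.05,'l',.03)
fit('plateR',range(190,270),(405,480),.018,.05,'r',.03)
zr=st['tool_pos'][2]+.0043;print(zr)
fit('frameL',range(175,270),(220,300),.09,.12,'l',zr)
fit('frameR',range(175,270),(330,420),.09,.12,'r',zr)
fit('tailL',range(5,155),(270,310),.09,.12,'l',zr)
fit('tailR',range(5,155),(325,370),.09,.12,'r',zr)
us=[]
for u in list(range(190,228))+list(range(410,445)):
    vs=[v for v in range(150,260) if .018<Z[v,u]<.05]; us.append((u,vs[0]-.5))
P=pix(us,.03,K,Rm,t);print('front edge x',np.median(P[:38,0]),np.median(P[38:,0]),np.polyfit(P[:,1],P[:,0],1))
us=[]
for u in range(245,285):
    vs=[v for v in range(150,260) if .09<Z[v,u]<.12]; us.append((u,vs[0]-.5))
P=pix(us,zr,K,Rm,t)-st['tool_pos'];print('rear of frame, ahead of tcp',-np.median(P@ez))
E
```

```text
plateL slope 0.0026 lateral at lz=.03 -0.0741 80 80 -0.003 0.041
plateR slope 0.0 lateral at lz=.03 0.0745 80 80 -0.004 0.041
0.10748602945334554
frameL slope 0.0023 lateral at lz=.03 -0.0283 95 95 0.022 0.055
frameR slope 0.0002 lateral at lz=.03 0.0293 95 95 0.022 0.055
tailL slope 0.0001 lateral at lz=.03 -0.0093 150 150 0.062 0.107
tailR slope 0.0018 lateral at lz=.03 0.0103 150 150 0.062 0.107
front edge x 0.4903635184664783 0.48721228010396156 [-0.02707223  0.48839279]
rear of frame, ahead of tcp -0.058995032626370424
```

```bash
python3 -m creep '[{"dx":0,"dy":0.02,"dz":0,"rx":0,"ry":0,"rz":0,"gripper":0.4},{"dx":0,"dy":0.038,"dz":0,"rx":0,"ry":0,"rz":0,"gripper":0.4},{"dx":0,"dy":0.047,"dz":0,"rx":0,"ry":0,"rz":0,"gripper":0.4},{"dx":0,"dy":0.05,"dz":0,"rx":0,"ry":0,"rz":0,"gripper":0.4},{"dx":0,"dy":0.0515,"dz":0,"rx":0,"ry":0,"rz":0,"gripper":0.4},{"dx":0,"dy":0.0515,"dz":0,"rx":0,"ry":0,"rz":0,"gripper":0.4},{"dx":0,"dy":0.0515,"dz":0,"rx":0,"ry":0,"rz":0,"gripper":0.4}]' 25
```

```text
time: 6.7
tool_pos: [0.5384, -0.0142, 0.0511]
tool_rot: [-1.572, 0.0, 1.598]
contact_force: [-0.2, 0.2, -2.2]
opening: 0.0578
```

```bash
python3 -m creep '[{"dx":0,"dy":0.0006,"dz":0,"rx":0,"ry":0,"rz":0,"gripper":0.4},{"dx":0,"dy":0.001,"dz":0,"rx":0,"ry":0,"rz":0,"gripper":0.4},{"dx":0,"dy":0.001,"dz":0,"rx":0,"ry":0,"rz":0,"gripper":0.4}]' 25
```

```text
time: 7.08
tool_pos: [0.5383, -0.0142, 0.0505]
tool_rot: [-1.572, 0.0, 1.598]
contact_force: [-1.2, 0.6, 5.0]
opening: 0.0576
```

```bash
python3 -m creep '[{"dx":0,"dy":0,"dz":0,"rx":0,"ry":0,"rz":0,"gripper":0.8},{"dx":0,"dy":0,"dz":0,"rx":0,"ry":0,"rz":0,"gripper":0.8},{"dx":0,"dy":0,"dz":0,"rx":0,"ry":0,"rz":0,"gripper":0.8},{"dx":0,"dy":0,"dz":0,"rx":0,"ry":0,"rz":0,"gripper":0.8},{"dx":0,"dy":-0.02,"dz":0,"rx":0,"ry":0,"rz":0,"gripper":0.8},{"dx":0,"dy":-0.05,"dz":0,"rx":0,"ry":0,"rz":0,"gripper":0.8},{"dx":0,"dy":-0.06,"dz":0,"rx":0,"ry":0,"rz":0,"gripper":0.8},{"dx":0,"dy":-0.06,"dz":0,"rx":0,"ry":0,"rz":0,"gripper":0.8}]' 25
python3 - <<'E'
from h import *
st=status.observe();print(st['time'],st['tool_pos'],st['tool_rot'],st['contact_force'],st['opening'])
for n in('wrist',):
    p,d=read_camera(n);cv2.imwrite(f'pics/{n}6.png',p[:,:,::-1]);np.savez(f"{n}6.npz",p=p,d=d)
    from edges import *
    p,d,X,lx,lz,_=measure('wrist6.npz',st)
    for v in (20,60,100,150): print(X[v,320].round(4))
E
```

```text
time: 8.07
tool_pos: [0.5383, -0.0142, 0.1099]
tool_rot: [-1.572, 0.0, 1.598]
contact_force: [-0.3, 0.6, 0.3]
opening: 0.0739
8.075 [ 0.5382916  -0.01415372  0.10991843] [-1.57188552e+00  1.25331910e-04  1.59804593e+00] [-0.32399138  0.60783951  0.27793473] 0.07391101861622225
[ 0.4048 -0.0158  0.0007]
[ 0.4358 -0.0153  0.0551]
[ 0.4529 -0.0148  0.054 ]
[ 0.4757 -0.0141  0.0548]
```

View pics/wrist6.png

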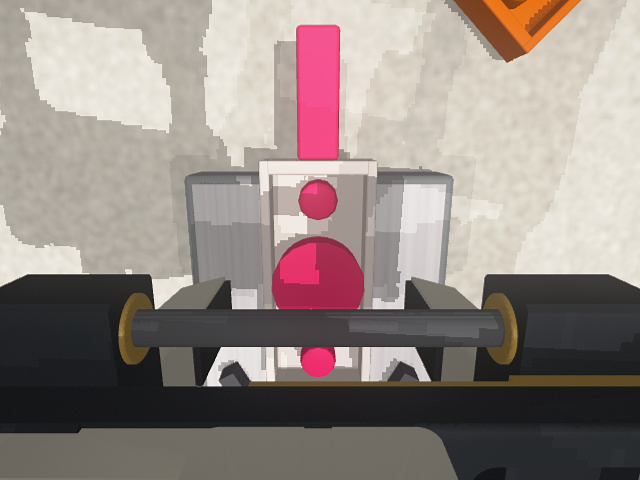

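Carrier set down level and released: tail at columns 297–339, square with the plate edges. Next I take the tail.

```bash
python3 -m creep '[{"dx":0,"dy":0,"dz":0.05,"rx":0,"ry":0,"rz":0,"gripper":0.5},{"dx":0,"dy":0,"dz":0.1,"rx":0,"ry":0,"rz":0,"gripper":0.5},{"dx":0,"dy":0,"dz":0.107,"rx":0,"ry":0,"rz":0,"gripper":0.5},{"dx":0,"dy":0,"dz":0.107,"rx":0,"ry":0,"rz":0,"gripper":0.5},{"dx":0,"dy":0.03,"dz":0.107,"rx":0,"ry":0,"rz":0,"gripper":0.5},{"dx":0,"dy":0.052,"dz":0.107,"rx":0,"ry":0,"rz":0,"gripper":0.5},{"dx":0,"dy":0.059,"dz":0.107,"rx":0,"ry":0,"rz":0,"gripper":0.5},{"dx":0,"dy":0.059,"dz":0.107,"rx":0,"ry":0,"rz":0,"gripper":0.5},{"dx":0,"dy":0.059,"dz":0.107,"rx":0,"ry":0,"rz":0,"gripper":0.5}]' 15
python3 - <<'E'
from h import *
st=status.observe()
p,d=read_camera('wrist');cv2.imwrite(f'pics/wrist7.png',p[:,:,::-1])
E
```

```text
time: 9.25
tool_pos: [0.432, -0.0172, 0.0513]
tool_rot: [-1.572, 0.0, 1.598]
contact_force: [0.3, 0.5, 0.4]
opening: 0.0461
```

View pics/wrist7.png

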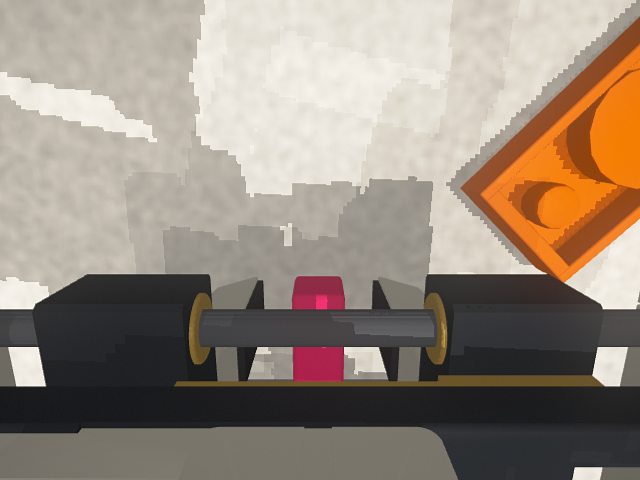

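```bash
python3 -m creep '[{"dx":0,"dy":0,"dz":0,"rx":0,"ry":0,"rz":0,"gripper":0.3},{"dx":0,"dy":0,"dz":0,"rx":0,"ry":0,"rz":0,"gripper":0.1},{"dx":0,"dy":0,"dz":0,"rx":0,"ry":0,"rz":0,"gripper":0.1},{"dx":0,"dy":0,"dz":0,"rx":0,"ry":0,"rz":0,"gripper":0.1},{"dx":0,"dy":0,"dz":0,"rx":0,"ry":0,"rz":0,"gripper":0.1},{"dx":0,"dy":0,"dz":-0.008,"rx":0,"ry":0,"rz":0,"gripper":0.1},{"dx":0,"dy":0,"dz":-0.02,"rx":0,"ry":0,"rz":0,"gripper":0.1},{"dx":0,"dy":0,"dz":-0.035,"rx":0,"ry":0,"rz":0,"gripper":0.1},{"dx":0,"dy":0,"dz":-0.05,"rx":0,"ry":0,"rz":0,"gripper":0.1},{"dx":0,"dy":0,"dz":-0.05,"rx":0,"ry":0,"rz":0,"gripper":0.1},{"dx":0,"dy":0,"dz":-0.05,"rx":0,"ry":0,"rz":0,"gripper":0.1}]' 15
python3 - <<'E'
from h import *
st=status.observe();print(st['tool_pos'])
for n in('wrist','top'):
    p,d=read_camera(n);cv2.imwrite(f'pics/{n}8.png',p[:,:,::-1]);np.savez(f"{n}8.npz",p=p,d=d)
cv2.imwrite('pics/top8c.png',cv2.resize(p[120:300,260:380],None,fx=3,fy=3)[:,:,::-1])
E
```

```text
time: 10.68
tool_pos: [0.4819, -0.0158, 0.0509]
tool_rot: [-1.573, 0.0, 1.598]
contact_force: [2.6, -0.4, 1.8]
opening: 0.0196
[ 0.48193831 -0.01577801  0.05086093]
```

View pics/wrist8.png

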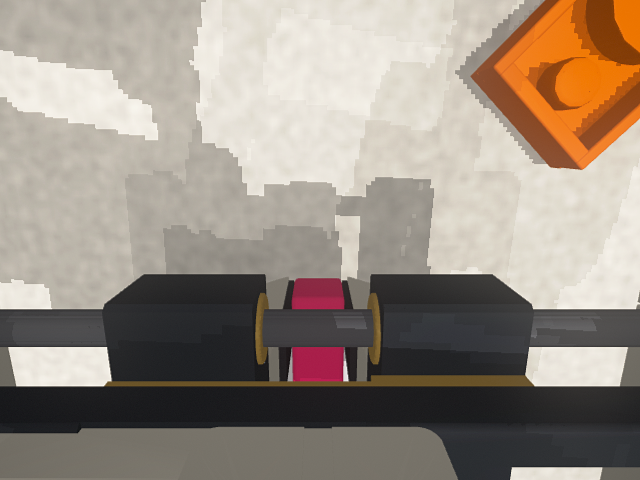

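View pics/top8c.png

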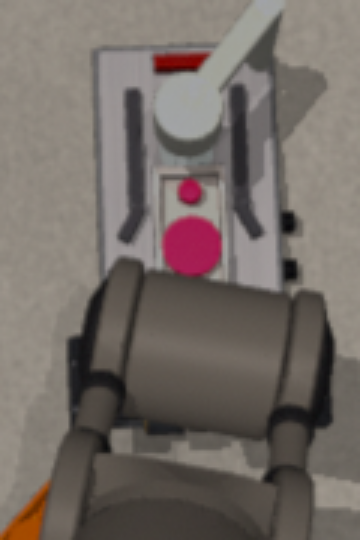

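```bash
cat > lat.py <<'E'
from h import *
def cross(row,lo,hi,thr,rise):
    for u in range(lo,hi):
        a,b=row[u],row[u+1]
        if (rise and a<thr<=b) or (not rise and a>=thr>b): return u+(thr-a)/(b-a)
C=cam('top')
a=0.0272;ex=np.array([np.cos(a),np.sin(a),0]);ey=np.array([-np.sin(a),np.cos(a),0])
O=np.array([.68,-.0112,0])
def st(uv,z):
    P=pix(uv,z,*C)-O; return np.stack([P@ex,P@ey],-1)
def line(pts,z,n):
    S=st(np.array(pts),z);o=np.ones(len(S),bool)
    for _ in range(6):
        k=np.polyfit(S[o,0],S[o,1],1);r=S[:,1]-np.polyval(k,S[:,0]);o=abs(r)<max(2*r[o].std(),.0003)
    print(n,'slope',k[0].round(4),'y(mid)',np.polyval(k,S[o,0].mean()).round(4),'x',S[o,0].min().round(3),S[o,0].max().round(3),'rms',r[o].std().round(5),o.sum()); return k
E
python3 - <<'E'
from lat import *
p=np.load('top8.npz')['p'];g=cv2.cvtColor(p,cv2.COLOR_RGB2GRAY).astype(float)
np.set_printoptions(linewidth=250)
for v in (165,180,185,190,195,200): print(v,g[v,296:350].astype(int))
hsv=cv2.cvtColor(p,cv2.COLOR_RGB2HSV)
m=((hsv[...,0]>160)&(hsv[...,1]>130)&(hsv[...,2]>60)).astype(np.uint8);m[:170]=0;m[220:]=0;m[:,:300]=0;m[:,350:]=0
n,l,s,c=cv2.connectedComponentsWithStats(m)
for i in range(1,n):
    if s[i,4]>8: print(s[i],c[i],st(c[i],.055))
E
```

```text
165 [152 150 148 150 150 138  86  57  55  52  53  89 130 136 135 126  92  77  74  74  94 111 137 152 159 161 163 162 162 161 146 136 105  81  73  70  75  92 100 107 107  62  39  39  40  45  79 104 108 108 108 106 107 111]
180 [151 149 149 148 150 148 108  68  56  55  57  66 104 141 137 156 159 118 101 128 136 136 137 134 113  82  69  67  73  86 102 109 106 106 107 110  99 138 130 112 110  80  50  39  39  42  63 101 106 112 133 148 151 152]
185 [150 150 149 148 149 149 115  72  58  57  55  61 105 143 138 149 156 114 115 152 160 161 157 105  74  73  79  78  78  67  66 103 118 151 161 160 148 139 152 118 109  91  64  56  56  56  63 103 142 149 152 151 153 153]
190 [153 151 149 147 151 150 136  84  58  58  57  55  84 106 128 144 155 112 114 152 161 160 161 159 161 161 160 160 160 160 160 160 160 159 160 160 155 133 149 120 110 101  79  53  55  59  58  69 103 142 152 155 155 154]
195 [154 151 152 146 111  71  58  59  56  51  90 111 144 154 149 131 151 130 118 133 107  83  76  73  74  75  73  75  75  73  75  74  74  72  80 116 148 122 149 143 118 112 143 153 137  91  55  55  60  58  72 118 151 155]
200 [155 153 151 129 104  69  53  77 105 135 150 150 150 154 150 129 151 137 100  78  76  76  75  77  75  75  75  75  75  75  74  76  75  75  74  74  71  89 152 159 124 113 143 152 153 152 153 140 135 138 151 156 156 156]
[320 179   7   9  49] [322.87755102 183.26530612] [[-0.03910921 -0.00117945]]
[314 192  20  20 313] [323.58146965 201.7284345 ] [[-0.0839568 -0.0010981]]
```

```bash
python3 -m creep '[{"dx":0,"dy":0,"dz":-0.01,"rx":0,"ry":0,"rz":0,"gripper":0.1},{"dx":0.0003,"dy":0,"dz":-0.022,"rx":0,"ry":0,"rz":0,"gripper":0.1},{"dx":0.0006,"dy":0,"dz":-0.034,"rx":0,"ry":0,"rz":0,"gripper":0.1},{"dx":0.001,"dy":0,"dz":-0.046,"rx":0,"ry":0,"rz":0,"gripper":0.1},{"dx":0.001,"dy":0,"dz":-0.058,"rx":0,"ry":0,"rz":0,"gripper":0.1},{"dx":0.001,"dy":0,"dz":-0.068,"rx":0,"ry":0,"rz":0,"gripper":0.1},{"dx":0.001,"dy":0,"dz":-0.075,"rx":0,"ry":0,"rz":0,"gripper":0.1},{"dx":0.001,"dy":0,"dz":-0.079,"rx":0,"ry":0,"rz":0,"gripper":0.1},{"dx":0.001,"dy":0,"dz":-0.08,"rx":0,"ry":0,"rz":0,"gripper":0.1},{"dx":0.001,"dy":0,"dz":-0.08,"rx":0,"ry":0,"rz":0,"gripper":0.1},{"dx":0.001,"dy":0,"dz":-0.08,"rx":0,"ry":0,"rz":0,"gripper":0.1}]' 15
python3 - <<'E'
from lat import *
s=status.observe();print(s['tool_pos'],s['contact_force'])
for n in('wrist','top','side'):
    p,d=read_camera(n);cv2.imwrite(f'pics/{n}9.png',p[:,:,::-1]);np.savez(f"{n}9.npz",p=p,d=d)
p=np.load('top9.npz')['p'];g=cv2.cvtColor(p,cv2.COLOR_RGB2GRAY).astype(float)
cv2.imwrite('pics/top9c.png',cv2.resize(p[120:240,270:380],None,fx=5,fy=5,interpolation=2)[:,:,::-1])
p=np.load('side9.npz')['p'];cv2.imwrite('pics/side9c.png',cv2.resize(p[190:310,290:450],None,fx=5,fy=5,interpolation=2)[:,:,::-1])
E
```

```text
time: 12.15
tool_pos: [0.5591, -0.0124, 0.0507]
tool_rot: [-1.567, -0.001, 1.598]
contact_force: [-5.0, 0.4, 7.1]
opening: 0.0196
[ 0.55905062 -0.0123691   0.05071936] [-5.02820188  0.35704089  7.13689651]
```

View pics/top9c.png

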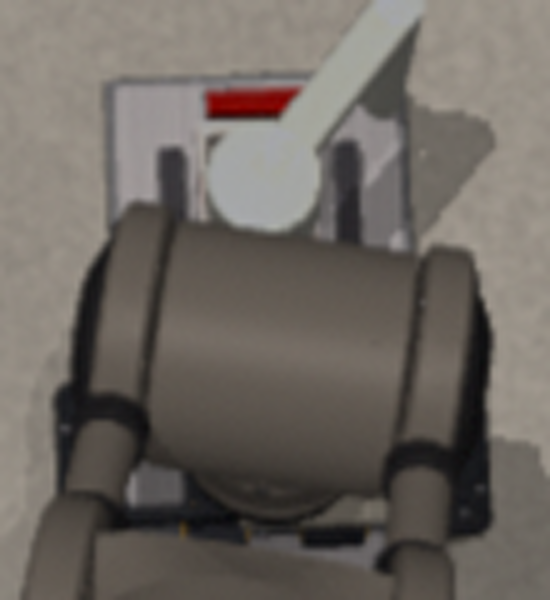

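View pics/side9c.png

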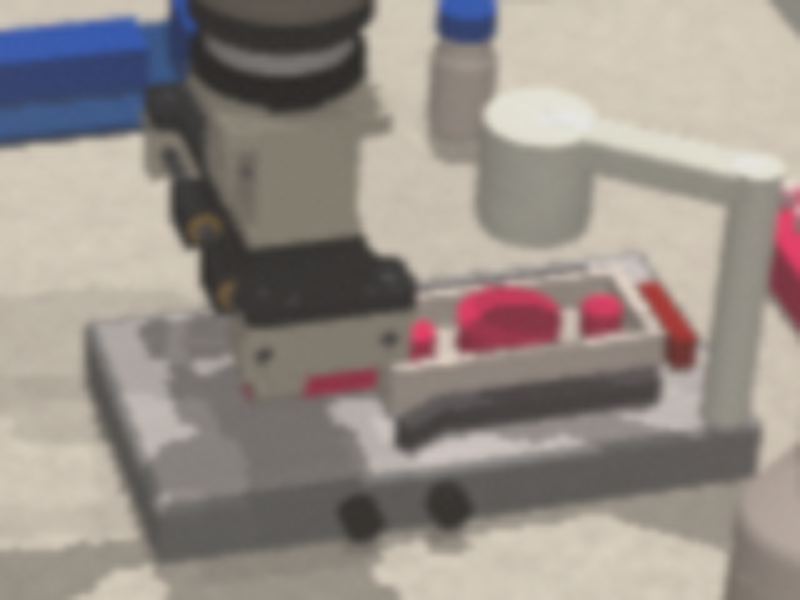

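```bash
python3 - <<'E'
from h import *
s=status.observe();print(s['time'],s['tool_pos'],s['tool_rot'],s['contact_force'],s['torque'],s['opening'])
E
```

```text
12.3 [ 0.55906364 -0.01236853  0.05073625] [-1.56660113e+00 -5.17662828e-04  1.59808010e+00] [-4.71078881  0.25270529  7.33410231] [0.03841671 0.83421032 0.00224923] 0.019612166943673848
```

View pics/wrist9.png

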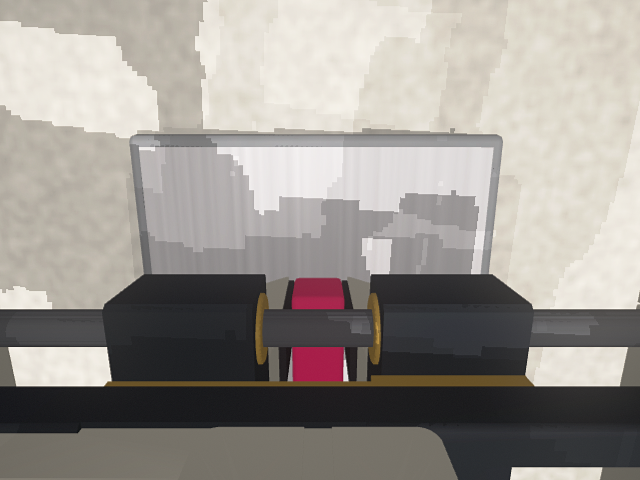

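View pics/side9.png

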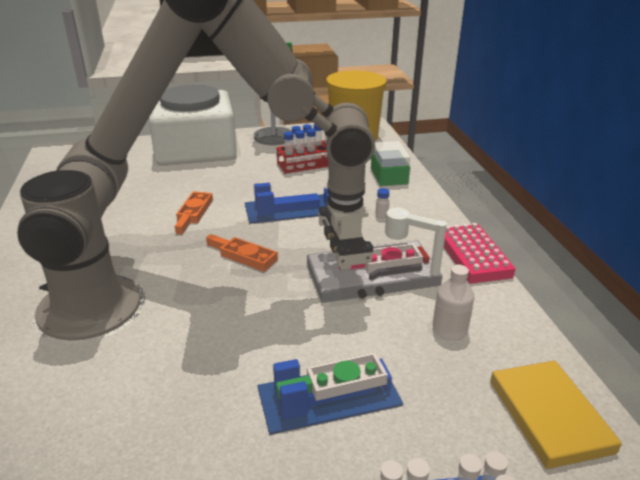

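```bash
python3 - <<'E'
from lat import *
p=np.load('top9.npz')['p'];np.set_printoptions(linewidth=200)
for u in (313,316,319): print(u,[tuple(map(int,x)) for x in p[136:150,u]])
# predicted rows: nose top edge if at X, z .054 ; stop face top edge z .046 at .065
def px(x,y,z): return proj(O*[1,1,0]+ex*x+ey*y+np.array([0,0,z]),*C)[0].round(2)
print('stop face top',px(.065,.01,.046),'foot',px(.065,.01,.03));
for g in (0,.002,.004,.006,.008): print(g,'nose top',px(.065-g,.01,.054),'nose foot',px(.065-g,.01,.03))
E
```

```text
313 [(122, 119, 121), (133, 117, 117), (128, 66, 66), (125, 17, 15), (126, 3, 0), (125, 4, 1), (85, 2, 0), (67, 42, 41), (146, 143, 140), (165, 161, 156), (146, 140, 133), (101, 96, 91), (113, 111, 107), (148, 148, 144)]
316 [(128, 125, 127), (128, 100, 100), (124, 49, 48), (125, 13, 12), (126, 7, 2), (131, 11, 6), (86, 0, 0), (66, 43, 42), (145, 142, 140), (165, 164, 158), (164, 164, 158), (164, 165, 162), (165, 167, 164), (163, 165, 162)]
319 [(131, 128, 128), (137, 103, 103), (127, 50, 49), (124, 13, 11), (127, 11, 7), (129, 7, 2), (84, 3, 2), (70, 48, 45), (145, 144, 137), (166, 167, 162), (164, 166, 162), (164, 166, 163), (165, 166, 164), (165, 166, 165)]
stop face top [316.58 142.28] foot [316.59 144.3 ]
0 nose top [316.57 141.24] nose foot [316.59 144.3 ]
0.002 nose top [316.6  142.05] nose foot [316.62 145.09]
0.004 nose top [316.63 142.85] nose foot [316.65 145.87]
0.006 nose top [316.67 143.66] nose foot [316.68 146.66]
0.008 nose top [316.7  144.47] nose foot [316.72 147.45]
```

```bash
python3 -m creep '[{"dx":0,"dy":-0.0007,"dz":-0.001,"rx":0,"ry":0,"rz":0,"gripper":0.1},{"dx":0,"dy":-0.0007,"dz":-0.002,"rx":0,"ry":0,"rz":0,"gripper":0.1},{"dx":0,"dy":-0.0007,"dz":-0.002,"rx":0,"ry":0,"rz":0,"gripper":0.1}]' 15
```

```text
time: 12.68
tool_pos: [0.5628, -0.0124, 0.051]
tool_rot: [-1.57, -0.0, 1.598]
contact_force: [-0.4, 0.8, -1.9]
opening: 0.0198
```

```bash
python3 -m creep '[{"dx":0,"dy":0,"dz":-0.0005,"rx":0,"ry":0,"rz":0,"gripper":0.1},{"dx":0,"dy":0,"dz":-0.001,"rx":0,"ry":0,"rz":0,"gripper":0.1},{"dx":0,"dy":0,"dz":-0.001,"rx":0,"ry":0,"rz":0,"gripper":0.1}]' 15
python3 -m creep '[{"dx":0,"dy":0,"dz":-0.0005,"rx":0,"ry":0,"rz":0,"gripper":0.1},{"dx":0,"dy":0,"dz":-0.001,"rx":0,"ry":0,"rz":0,"gripper":0.1},{"dx":0,"dy":0,"dz":-0.001,"rx":0,"ry":0,"rz":0,"gripper":0.1}]' 15
```

```text
time: 13.05
tool_pos: [0.5641, -0.0124, 0.0514]
tool_rot: [-1.571, -0.0, 1.598]
contact_force: [-0.2, -0.1, -1.5]
opening: 0.0199
time: 13.42
tool_pos: [0.5652, -0.0124, 0.0514]
tool_rot: [-1.571, -0.0, 1.598]
contact_force: [-0.0, -0.5, -2.4]
opening: 0.0201
```

```bash
python3 -m creep '[{"dx":0,"dy":0,"dz":-0.0005,"rx":0,"ry":0,"rz":0,"gripper":0.1},{"dx":0,"dy":0,"dz":-0.0005,"rx":0,"ry":0,"rz":0,"gripper":0.1}]' 15
python3 -m creep '[{"dx":0,"dy":0,"dz":-0.0005,"rx":0,"ry":0,"rz":0,"gripper":0.1},{"dx":0,"dy":0,"dz":-0.0005,"rx":0,"ry":0,"rz":0,"gripper":0.1}]' 15
python3 - <<'E'
from lat import *
p,d=read_camera('top');np.savez('top10.npz',p=p,d=d)
for u in (313,316,319): print(u,[tuple(map(int,x)) for x in p[138:148,u]])
E
```

```text
time: 13.68
tool_pos: [0.5652, -0.0124, 0.0513]
tool_rot: [-1.57, -0.0, 1.598]
contact_force: [-1.3, -0.3, -1.2]
opening: 0.0199
time: 13.92
tool_pos: [0.5653, -0.0123, 0.0512]
tool_rot: [-1.569, -0.0, 1.598]
contact_force: [-4.7, -0.6, -2.0]
opening: 0.0201
313 [(128, 67, 66), (125, 13, 13), (125, 16, 11), (137, 77, 72), (160, 147, 141), (164, 162, 158), (109, 107, 104), (71, 66, 63), (97, 90, 85), (144, 139, 133)]
316 [(125, 49, 47), (124, 6, 4), (125, 28, 26), (146, 104, 102), (163, 153, 147), (162, 161, 158), (108, 107, 104), (106, 103, 98), (147, 148, 143), (162, 165, 161)]
319 [(127, 49, 48), (124, 10, 6), (125, 30, 26), (148, 108, 102), (163, 152, 146), (163, 161, 157), (139, 137, 132), (154, 155, 151), (165, 166, 163), (165, 167, 163)]
```

```bash
python3 -m creep '[{"dx":0,"dy":0,"dz":-0.0004,"rx":0,"ry":0,"rz":0,"gripper":0.1},{"dx":0,"dy":0,"dz":-0.0004,"rx":0,"ry":0,"rz":0,"gripper":0.1},{"dx":0,"dy":0,"dz":-0.0004,"rx":0,"ry":0,"rz":0,"gripper":0.1},{"dx":0,"dy":0,"dz":-0.0004,"rx":0,"ry":0,"rz":0,"gripper":0.1}]' 15
```

```text
time: 14.48
tool_pos: [0.5653, -0.0123, 0.0511]
tool_rot: [-1.568, -0.0, 1.598]
contact_force: [-5.6, -1.0, -0.3]
opening: 0.0194
```

```bash
python3 - <<'E'
from lat import *
p,d=read_camera('top');np.savez('top11.npz',p=p,d=d);np.set_printoptions(linewidth=250)
g=cv2.cvtColor(p,cv2.COLOR_RGB2GRAY).astype(float)
cv2.imwrite('pics/top11c.png',cv2.resize(p[130:180,285:365],None,fx=10,fy=10,interpolation=2)[:,:,::-1])
for v in range(142,166,2): print(v,g[v,296:350].astype(int))
def px(x,y,z): return proj(O*[1,1,0]+ex*x+ey*y+np.array([0,0,z]),*C)[0].round(2)
for x in (.06,.045,.03): print(x,'frame edges',px(x,.029,.054),px(x,-.029,.054),'stops',px(x,.037,.044),px(x,-.037,.044))
E
```

```text
142 [149 150 151 150 151 151 150 152 151 154 150 151 155 155 158 151 150 151 149 150 154 156 155 154 155 153 155 160 163 160 147 155 163 165 164 165 164 164 165 165 165 153 129  95 113 141 136 103  83  74  74  73  78  77]
144 [151 149 151 150 149 152 151 153 152 155 151 151 146 153 159 127 109 106 108 105 106 113 129 137 158 164 165 164 163 152 160 164 165 164 165 164 165 165 166 165 148 109 103 128 139 143 144 142 135 129 127 127 127  97]
146 [151 150 151 151 150 153 152 154 153 155 150 150 143 150 157 104  86  93  95 119 147 162 166 166 165 165 166 165 166 166 166 166 165 166 164 164 165 165 155 123  94 126 142 141 140 143 144 142 139 140 140 139 139 119]
148 [152 150 151 151 151 154 150 153 152 155 151 153 144 147 157 114 115 149 164 166 166 166 165 166 166 165 165 166 167 166 165 165 165 165 166 166 164 144 105  87 110  98  81  76  78 105 138 142 140 139 140 140 147 135]
150 [152 151 152 153 150 119  80  68  60  62  95 142 154 144 153 114 140 162 167 165 166 165 165 166 166 165 165 167 166 166 165 166 165 165 165 166 159 109 100 100  82  60  54  51  53  77 112 136 139 140 141 149
[... 1125 characters left out ...]
 83  83  82  81  79  77  63  45  42  64  71  72  72  70  71  68  68  74  75  83  93  95  95 106 116 119 128 143 148 161 166 164 165 166 165 134  91  84  98 102  95  57  40  40  41  49 102 112 110 110 111 111 109 110]
164 [ 86  87  85  85  85  72  54  41  54  74  81  79  79  78  79  78  77  78  75  76  74  73  73  71  71  71  70  70  69  70  71  73  76  82  85  69  66  73  80  81  84  55  42  41  41  46  79 106 111 109 111 112 111 111]
0.06 frame edges [308.81 143.54] [332.74 142.68] stops [305.61 144.92] [335.87 143.84]
0.045 frame edges [309.03 149.59] [333.   148.73] stops [305.83 150.92] [336.12 149.83]
0.03 frame edges [309.26 155.66] [333.25 154.79] stops [306.06 156.94] [336.38 155.84]
```

View pics/top11c.png

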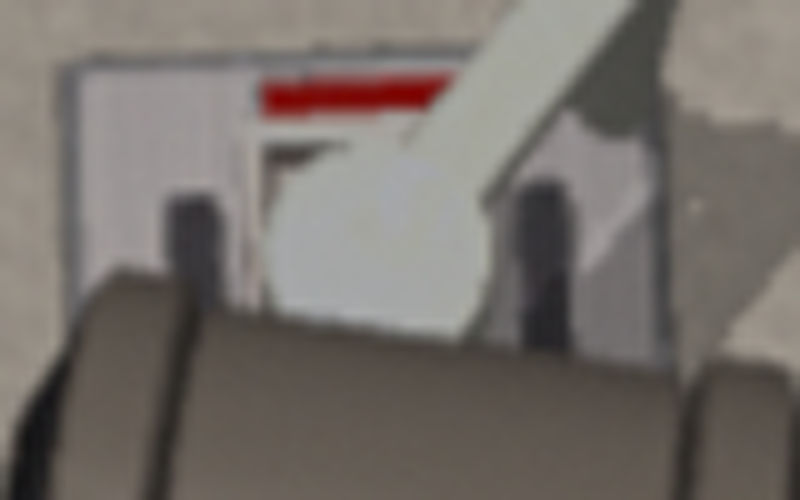

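```bash
cat > w.py <<'E'
from edges import *
def run(tag,tailrows=(280,300),tl=(280,320),tr=(320,360),rows=(160,265),zt=.054):
    st=status.observe();p,d=read_camera('wrist');np.savez(tag+'.npz',p=p,d=d);cv2.imwrite('pics/'+tag+'.png',p[:,:,::-1])
    p,d,X,lx,lz,(K,Rm,t,ex,ez)=measure(tag+'.npz',st);Z=X[...,2]
    def fit(name,rows,rng,lo,hi,side,z):
        pts=[]
        for v in rows:
            us=[u for u in range(*rng) if lo<Z[v,u]<hi]
            if us: pts.append(((us[0]-.5) if side=='l' else us[-1]+.5,v))
        P=pix(pts,z,K,Rm,t)-st['tool_pos'];a=P@ex;b=P@ez
        k=np.polyfit(b,a,1);r=a-np.polyval(k,b);o=abs(r)<.0015;k=np.polyfit(b[o],a[o],1)
        print(name,'slope',k[0].round(4),'lat mid',np.polyval(k,b[o].mean()).round(4),'at0',k[1].round(4),o.sum(),len(o),b.min().round(3),b.max().round(3))
    fit('plateL',range(*rows),(100,230),.018,.042,'l',.03)
    fit('plateR',range(*rows),(410,540),.018,.042,'r',.03)
    fit('tailL',range(*tailrows),tl,.046,.062,'l',zt)
    fit('tailR',range(*tailrows),tr,.046,.062,'r',zt)
    print(st['tool_pos'],st['contact_force'])
E
python3 - <<'E'
from w import *
run('w12')
E
```

```text
plateL slope 0.0012 lat mid -0.0741 at0 -0.0741 105 105 0.016 0.059
plateR slope 0.0016 lat mid 0.0739 at0 0.0739 105 105 0.016 0.059
tailL slope 0.0239 lat mid -0.0136 at0 -0.0139 14 14 0.01 0.015
tailR slope -0.115 lat mid 0.016 at0 0.0174 15 15 0.01 0.015
[ 0.56528965 -0.01229786  0.05105755] [-6.84105899 -1.46167262 -0.12919752]
```

```bash
python3 -m creep '[{"dx":0,"dy":0,"dz":0.0006,"rx":0,"ry":0,"rz":0,"gripper":0.1},{"dx":0,"dy":0.0004,"dz":0.001,"rx":0,"ry":0,"rz":0,"gripper":0.1},{"dx":0,"dy":0.0004,"dz":0.001,"rx":0,"ry":0,"rz":0,"gripper":0.1}]' 15
```

```text
time: 14.95
tool_pos: [0.5653, -0.0124, 0.0509]
tool_rot: [-1.57, -0.0, 1.598]
contact_force: [-4.7, -0.1, -1.0]
opening: 0.02
```

```bash
python3 -m creep '[{"dx":0,"dy":0,"dz":0.0003,"rx":0,"ry":0,"rz":0,"gripper":0.1},{"dx":0,"dy":0,"dz":0.0003,"rx":0,"ry":0,"rz":0,"gripper":0.5},{"dx":0,"dy":0,"dz":0.0003,"rx":0,"ry":0,"rz":0,"gripper":0.5},{"dx":0,"dy":0,"dz":0.0003,"rx":0,"ry":0,"rz":0,"gripper":0.5},{"dx":0,"dy":0,"dz":0.0003,"rx":0,"ry":0,"rz":0,"gripper":0.5}]' 15
python3 - <<'E'
from w import *
run('w13',(281,296),(280,320),(320,360))
E
```

```text
time: 15.58
tool_pos: [0.5655, -0.0124, 0.0512]
tool_rot: [-1.572, -0.0, 1.598]
contact_force: [-0.5, 0.5, 0.1]
opening: 0.0455
plateL slope 0.0006 lat mid -0.074 at0 -0.074 105 105 0.016 0.059
plateR slope 0.0006 lat mid 0.074 at0 0.074 105 105 0.016 0.059
tailL slope 0.8911 lat mid -0.0083 at0 -0.0197 9 9 0.011 0.014
tailR slope -0.9045 lat mid 0.0093 at0 0.0209 9 9 0.011 0.014
[ 0.56547032 -0.01240667  0.05116822] [-0.5341347   0.52891342  0.05380904]
```

View pics/w13.png

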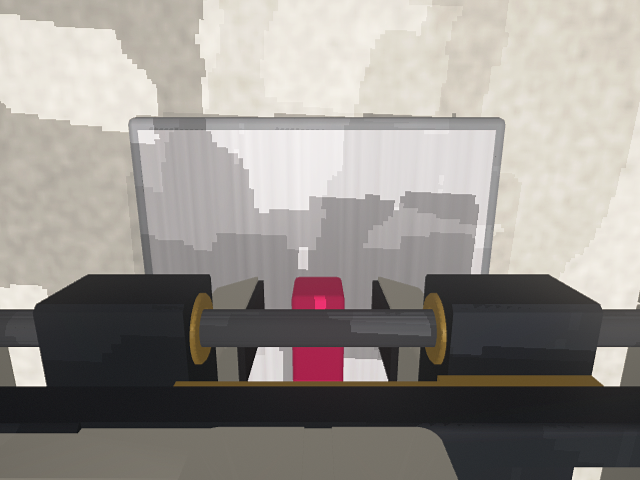

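```bash
python3 -m creep '[{"dx":0,"dy":-0.01,"dz":0,"rx":0,"ry":0,"rz":0,"gripper":0.5},{"dx":0,"dy":-0.03,"dz":0,"rx":0,"ry":0,"rz":0,"gripper":0.5},{"dx":0,"dy":-0.06,"dz":0.01,"rx":0,"ry":0,"rz":0,"gripper":0.5},{"dx":0,"dy":-0.1,"dz":0.04,"rx":0,"ry":0,"rz":0,"gripper":0.5},{"dx":0,"dy":-0.13,"dz":0.08,"rx":0,"ry":0,"rz":0,"gripper":0.5},{"dx":0,"dy":-0.15,"dz":0.12,"rx":0,"ry":0,"rz":0,"gripper":0.5},{"dx":0,"dy":-0.15,"dz":0.16,"rx":0,"ry":0,"rz":0,"gripper":0.5},{"dx":0,"dy":-0.15,"dz":0.18,"rx":0,"ry":0,"rz":0,"gripper":0.5},{"dx":0,"dy":-0.15,"dz":0.18,"rx":0,"ry":0,"rz":0,"gripper":0.5}]' 15
python3 - <<'E'
from lat import *
for n in('top','side'):
    p,d=read_camera(n);np.savez(f"{n}14.npz",p=p,d=d)
    q=p[120:240,270:380] if n=='top' else p[190:310,290:450]
    cv2.imwrite(f'pics/{n}14c.png',cv2.resize(q,None,fx=5,fy=5,interpolation=2)[:,:,::-1])
E
```

```text
time: 16.75
tool_pos: [0.3846, -0.0173, 0.2019]
tool_rot: [-1.572, 0.0, 1.598]
contact_force: [0.6, 0.3, -0.9]
opening: 0.046
```

View pics/top14c.png

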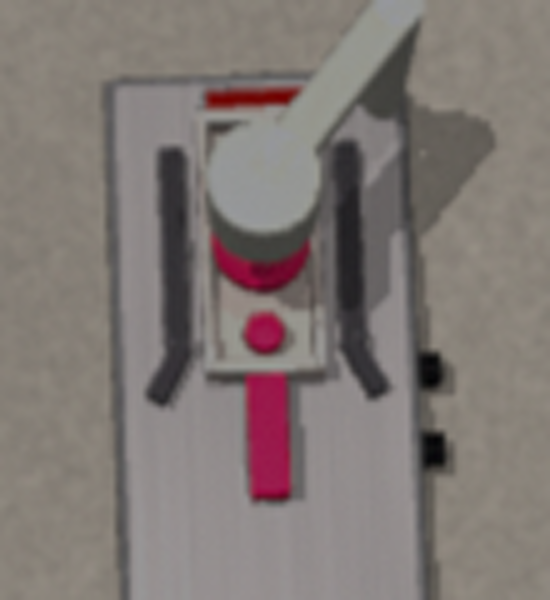

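View pics/side14c.png

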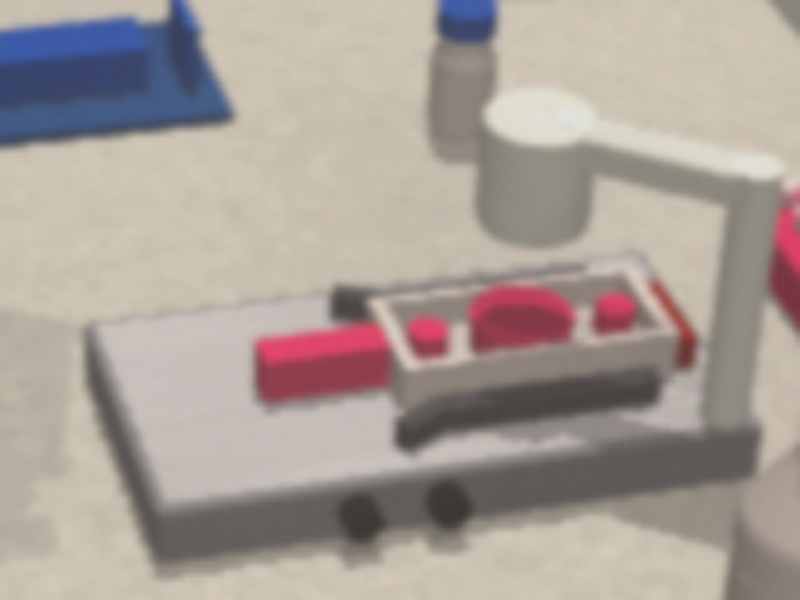

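Seated against the stop. I'll measure the centring and squareness.

```bash
python3 - <<'E'
from lat import *
p=np.load('top14.npz')['p'];g=cv2.cvtColor(p,cv2.COLOR_RGB2GRAY).astype(float);rd=p[...,0].astype(float)-p[...,1]
np.set_printoptions(linewidth=250)
for v in (175,181,190): print(v,g[v,296:350].astype(int))
tl=[];tr=[]
for v in range(197,217):
    r=rd[v]; a=cross(r,312,324,50,True);b=cross(r,322,335,50,False); tl.append((a,v));tr.append((b,v))
line(tl,.054,'tailL');line(tr,.054,'tailR')
hsv=cv2.cvtColor(p,cv2.COLOR_RGB2HSV)
m=((hsv[...,0]>160)&(hsv[...,1]>130)&(hsv[...,2]>60)).astype(np.uint8);m[:181]=0;m[195:]=0;m[:,:300]=0;m[:,350:]=0
n,l,s,c=cv2.connectedComponentsWithStats(m)
for i in range(1,n): print(s[i],c[i],st(c[i],.055))
# frame edges & stops, rows 170..192
fl=[];fr=[];sl=[];sr=[]
for v in range(172,192):
    sl.append((cross(g[v],303,314,100,True),v)); sr.append((cross(g[v],345,330,80,False) or cross(g[v],333,345,70,False),v))
line([x for x in sl if x[0]],.044,'stopL');line([x for x in sr if x[0]],.044,'stopR')
E
```

```text
175 [140 138 137 138 139 137  92  57  52  52  57  72  98 131 138 141 100  91 106  74  53  54  55  55  52  46  42  43  44  43  44  42  48  71  93  85  87 102  89  98 101  65  41  39  35  37  58  94 100 100 100 103 132 139]
181 [140 139 136 137 138 137  97  61  51  53  52  62  96 130 118 138 116 109 134 140 140 139 140 141 139 139 140 140 139 139 132 128 108 106 107 109  88 125 122 106 100  76  49  38  38  46  62  94 102 123 136 141 141 140]
190 [141 139 138 136 139 140 126  76  53  54  52  51  77  97 101 141 148 118 110 139 148 148 148 137 108  73  58  58  67  86 106 132 146 149 149 147 122 141 147 113 104 120  87  51  50  53  51  63  95 133 141 143 143 143]
tailL slope 0.0119 y(mid) 0.0103 x -0.118 -0.072 rms 7e-05 20
tailR slope -0.0018 y(mid) -0.01 x -0.119 -0.073 rms 0.00011 20
[319 183   8   8  49] [322.44897959 186.2244898 ] [[-0.04627194  0.00013066]]
stopL slope -0.0338 y(mid) 0.0341 x -0.045 -0.01 rms 6e-05 15
stopR slope 0.0677 y(mid) -0.037 x -0.057 -0.01 rms 0.00051 19
```

```bash
python3 - <<'E'
from h import *
p=np.load('top14.npz')['p'];f=np.load('top0.npz')['p']
print('green/vial/bottle diff',[int(np.abs(p[a:b,c:d].astype(int)-f[a:b,c:d]).max()) for a,b,c,d in((215,305,440,490),(135,160,205,230),(120,165,392,430))])
robot.hand_in()
E
```

```text
green/vial/bottle diff [11, 10, 11]
the job is handed in; nothing more can be done
```

I moved the pink carrier from its dock to under the lamp and handed the job in at about 17 s of the 58 s. No verdict is reported on hand-in.

I gripped the carrier by its middle, lifted it level, set it down on the open front of the stage and let go. Then I took it by the tail and slid it in. It pressed on the red back stop for over half a second, with a wrist force of about 5–7 N at each reading, before I released it.

**Last checks**
- **Centring:** in the top camera, the tail and the tail-end dot on the dish lie within about 0.2 mm of the plate's centre line. Before release, the wrist camera suggested about 0.6 mm off.
- **Squareness:** it is within about 0.3°.
- **Back stop:** no gap was visible between the nose and the stop. The nose-touch position also agreed with the expected home position to about 1.5 mm, which is within the camera error.
- **Green carrier, vial and bottle:** their image patches are unchanged from the start, apart from noise.

**What failed or disagreed**
- My first move command was refused because of its row format, so nothing moved.
- Part of the slide dragged, with about 7 N upward and 5 N backward on the tool. I raised the grip by 0.7 mm and the drag went away.
- A direct edge fit of the dark side stops put their midpoint 1.4 mm off, because shadow confused it. The stops' outer edges and the plate edges agreed with each other, so I relied on those.

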